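# Slide the next slotted mass onto the spring tester's stem

### The arm

A 6-joint arm with a two-finger parallel gripper is mounted at the origin on the work surface. World frame = base frame: x ahead of the robot, y to its left, z up, the work surface at z = 0. Lengths are in m, angles in rad, forces in N, time in s.
With the tool pointing down it reaches from about 0.375 to 0.9 m from the base axis. Payload 3.1 kg.
Tool frame: the origin (TCP) lies midway between the tips of the shut fingers; the grasp point (between the pads) lies robot.grip_depth behind it (robot.grip_depth is the distance from the TCP to the grasp point, in m); z points along the fingers, y is the line along which they close (so a half turn about z gives the same grasp; the last joint's range is limited). The gripper opens to 87 mm and grips with 3 to 60 N. Pads are 19 mm wide; open, the fingers measure 117 mm over their backs; the gripper's body (75 mm by 190 mm) begins 51 mm behind the grasp point.
Start: joints at [-1.448, 0.527, 1.433, -0, 1.181, -0.178], TCP at [0.185, -0.597, 0.223] pointing down, gripper open.
Joint ranges: [-3.08, 3.08], [-0.75, 2.2], [0.22, 2.44], [-1.43, 4.57], [0, 2.65], [-2.85, 2.85]. Speed limits (rad/s): [2.79, 2.79, 3.14, 3.14, 3.14, 3.14].

### API

Orientations are given as a unit quaternion [x, y, z, w].
In Python, from rig import robot gives the robot as it stands.
- The arm moves only by the shell command python3 -m creep 'ROWS' [OPENING] [FORCE]. ROWS is a JSON list that holds a single list of rows (three levels of brackets), with 1 to 20 rows, each of 4 numbers: dx, dy, dz in parts of the range, where 1.0 means 0.2 m, then a turn about the tool's z in fractions of the full range, 1 being 90 degrees; each row shifts and turns the commanded pose from where the row before left it, along the tool's axes as they then stand; what a row does not reach is not made up. A row lasts 1/12 s, in which the tool goes at most 0.0417 m and 0.125 rad, less where a joint would pass 70% of its speed; a pose out of reach is approached as far as the arm can. OPENING is the finger opening in m, set as the command begins (- or left out keeps the last). The fingers move at their own pace and stop on an object; FORCE is the grip in N (left out, the last holds). Time passes only in rows, so rows that do not move let the fingers close. It prints the time, the measured TCP pose, the force, the opening and the grip force at its end. Shift and turn numbers lie between -1 and 1, and a call with a number outside is refused. Input that does not fit is refused with a message, and nothing moves.
- robot.get_obs(): the state, without advancing time (a new reading comes with each control period).
- robot.camera(name): name is "scene" or "top" or "wrist"; returns a dict with "img" (400x640x3 uint8, red, green, blue), "fx", "fy", "cx", "cy" (pixels), "xyz" and "attitude" of the camera in the world. Camera axes: x right, y down, z forward; pixel columns grow to the right and rows downward; lengths in m; the calibration is good to about 2 mm. The wrist camera is an equidistant fisheye: a pixel r from the principal point sees the ray r / f radians off the axis. A picture is of the moment at which its call begins. There is no depth.
- robot.hand_in(): hands the job in; it is judged then, once.
The state is a dict: "time": time; "q": joint angles; "joint_velocities": joint speeds; "joint_torque": joint torques, N m; "position": TCP position; "tool_rot": TCP orientation; "ft_force": force on the tool from outside, world axes, zero at the start; "moment": the same for the moment, N m; "grip_width": finger opening in m; "grip_force": force on a finger pad.
Only numpy, scipy, OpenCV 4.12 (cv2) and the standard library are available. Lean on these libraries where they do the work, as an engineer would, in place of code of your own. Each camera call takes 0.05 s, during which the arm holds its last target. There are 200 camera calls.

### The job

Add the next mass to the dead-weight spring tester: take the larger of the two slotted brass masses from the wooden rack, slide it sideways onto the slim stem under the knob, and let it down until it sits fully home, flat on the two masses already there. Have its slot point into the free third between their two slots, about a third of a turn from each, so that the stack cannot slip off. Feel your way: touch the stem only lightly, do not bear down on the spring or turn the other masses, leave everything else where it is, and let go at the end.

Things in the scene. Friction and masses are not known exactly. Their poses are not given: they have to be found in the camera images.
- tester: Spring tester fixed to the bench: green base 140 x 160 x 16 mm, pillars, bush plate, weight carrier on top; dial gauge on its +x side. Origin: centre of the base's underside, z up. The bush plate is clamped on a cross slide: the carrier's axis (stem, pan, masses) stands up to 7 mm off the origin along the base's x and up to 9 mm along its y. This offset differs each time and is not measured.
- carrier (a joint): Travel (m, positive down, about 0 at the start) of the carrier on its spring, 0.4 N per mm, stop at 0.016. Dark pan 80 mm wide, its top 100 mm above the bench at 0; 6.5 mm stem on its axis, ending in a dark knob 18 mm wide, 68 to 80 mm above the pan. Two masses lie on it: the stack's top is 28 mm above the pan. All of this travels; the added mass lowers it about 5 mm.
- lower_mass (a joint): Turn (rad, anticlockwise from above) of the lower mass on the carrier, a brass disc 76 mm wide, 14 mm thick. Its 8 mm slot points from the stem outwards at the tester's yaw + 2.094 + this value. It turns only when forced.
- upper_mass (a joint): Turn (rad, anticlockwise from above) of the upper mass on the carrier, a brass disc 62 mm wide, 14 mm thick. Its 8 mm slot points from the stem outwards at the tester's yaw - 2.094 + this value. On its top, round the stem, stands a centring boss 18 mm wide, 3 mm high, with a 1 mm chamfer: to 31 mm above the pan. It turns only when forced.
- mass: The mass to add: brass disc 50 mm wide, 14 mm thick, about 190 g, flat on the rack. Origin: centre of its underside, z up. Its slot runs from its axis to the rim along +x. Two flats on the rim at +y and -y, 12 mm wide, 48.6 mm apart, for gripping. Under it a centring recess 19.5 mm wide, 3.5 mm deep, which drops over the boss below; on top a boss 18 mm wide, 3 mm high.
- slot_mouth (a point): Mouth of that mass's slot, at the rim: 25 mm from its axis along its +x, 7 mm above its underside. The slot is 8 mm wide, with 1.5 mm chamfers at the mouth, and ends square 4 mm beyond the axis (x = -4 mm), so that the stem stands in it with 0.75 mm to spare on three sides when the mass is centred.
- rack: Wooden mass rack, fixed: a flat board 210 x 90 x 14 mm. Origin: centre of its underside on the bench, x along its length; the two masses lie on its top, 14 mm above the bench, some 100 mm apart, either one at either end.
- spare_mass: The smaller slotted brass mass on the rack, 36 mm across, 14 mm thick, 100 g; not to be used. Origin: centre of its underside.
- railcar: Maroon model railcar shell, 135 mm long (along its y), 30 mm wide, 32 mm high, loose on the bench; a bystander. Origin: centre of its underside.
- screwdriver: Small screwdriver with a red handle, 140 mm long, lying loose along its x; a bystander.
Not all that is in view belongs to the job. Leave any black or turquoise look-alike of the mass alone.

How it is judged:
By the outcome, as a careful person would: the job done as asked, in the order asked, and still so for the second after the job is handed in, with the robot touching nothing.
It also fails if it takes over 70 s, if anything falls off the work surface, if the arm or the gripper's body presses on something with over 40 N, if the wrist force passes 120 N, or if a joint passes its speed limit or range.

## Working session

There is one attempt and no reset: what is moved stays moved. The work goes in short steps, Python scripts to look and compute and a shell command to move; the robot and the scene stay as the last step left them, time stands still between calls to the robot, and variables do not carry over. Pictures are saved under pics/ and viewed, at most 10 in all, crops included, and the job is handed in when it is done.

```bash
mkdir -p pics; ls; cat > h.py <<'E'
import numpy as np, cv2, json
from rig import robot
from scipy.spatial.transform import Rotation as R
def snap(n,f):
    c=robot.camera(n); cv2.imwrite(f'pics/{f}.png',c['img'][:,:,::-1]); 
    json.dump({k:(np.asarray(v).tolist()) for k,v in c.items() if k!='img'},open(f'pics/{f}.json','w')); return c
def load(f): return json.load(open(f'pics/{f}.json'))
def rot(c):
    a=np.array(c['attitude']); return a if a.shape==(3,3) else R.from_quat(a).as_matrix()
def ray(c,u,v,fish=False):
    x=(u-c['cx'])/c['fx'];y=(v-c['cy'])/c['fy']
    if fish:
        t=np.hypot(x,y); d=np.array([x/t*np.sin(t),y/t*np.sin(t),np.cos(t)]) if t>1e-9 else np.array([0,0,1.])
    else: d=np.array([x,y,1.])
    return rot(c)@d
def at(c,u,v,z,fish=False):
    d=ray(c,u,v,fish);p=np.array(c['xyz']);return p+d*(z-p[2])/d[2]
def proj(c,P,fish=False):
    d=rot(c).T@(np.array(P)-np.array(c['xyz']))
    if fish:
        r=np.hypot(d[0],d[1]);t=np.arctan2(r,d[2]);return c['cx']+c['fx']*t*d[0]/r,c['cy']+c['fy']*t*d[1]/r
    return c['cx']+c['fx']*d[0]/d[2],c['cy']+c['fy']*d[1]/d[2]
E
python3 - <<'E'
from h import *
for n in("scene","top","wrist"):
    c=snap(n,n+'0'); print(n,{k:np.round(v,4).tolist() for k,v in c.items() if k!='img'})
im=np.vstack([cv2.imread('pics/top0.png')])
cv2.imwrite('pics/top0b.png',cv2.resize(im,(800,500)))
o=robot.get_obs();print(o, robot.grip_depth)
E
```

```text
pics
scene {'fx': 377.6804, 'fy': 377.6804, 'cx': 321.0089, 'cy': 200.4109, 'xyz': [0.9557, 0.4281, 0.7785], 'attitude': [0.3657, 0.8631, -0.3205, -0.1367]}
top {'fx': 367.8183, 'fy': 367.8183, 'cx': 322.76, 'cy': 202.5746, 'xyz': [0.4338, 0.0262, 1.1054], 'attitude': [-0.6992, 0.7139, -0.0256, 0.0305]}
wrist {'fx': 309.7069, 'fy': 309.7069, 'cx': 319.6109, 'cy': 198.9884, 'xyz': [0.2654, -0.5705, 0.3831], 'attitude': [0.7957, -0.586, -0.0913, 0.1228]}
{'time': 0.15, 'q': array([-1.44847413e+00,  5.28262560e-01,  1.43355698e+00, -2.12276854e-05,
        1.18142394e+00, -1.78465432e-01]), 'joint_velocities': array([-0.00089159, -0.00204153, -0.00389243,  0.00080508, -0.00128379,
        0.0002356 ]), 'joint_torque': array([ 7.40307314e-04, -4.40428162e+01, -1.76842833e+01,  6.32325117e-02,
        5.52405138e-02, -1.04001547e-04]), 'position': array([ 0.18514607, -0.59637942,  0.22180656]), 'tool_rot': array([ 9.88711209e-01,  1.49831452e-01,  1.33555006e-05, -8.25364669e-04]), 'ft_force': array([ 0.82842093, -0.16336154,  0.16196967]), 'moment': array([ 4.06287304e-05,  7.40733152e-02, -3.11338714e-02]), 'grip_force': 0.0, 'grip_width': 0.08683877246441497} 0.0187
```

View pics/top0b.png

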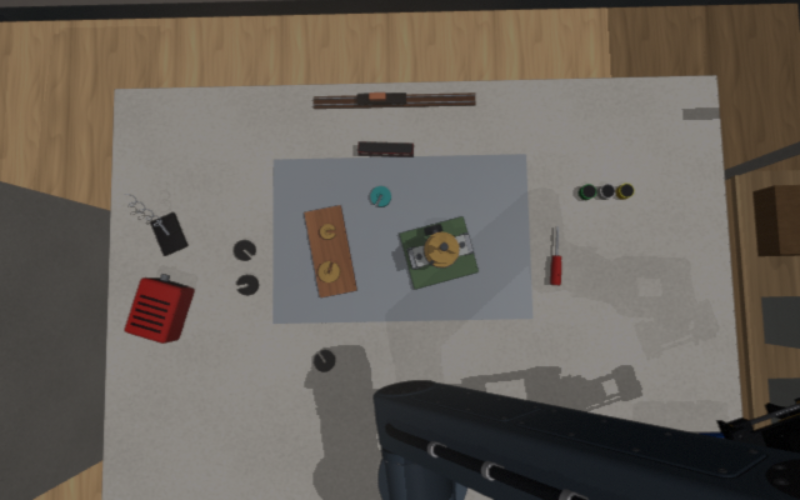

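View pics/scene0.png

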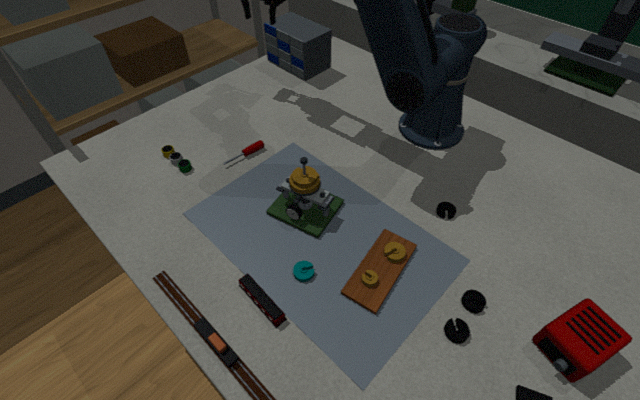

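The top view shows the larger mass at about (329,272)/1.25 px and the tester at about (440,252)/1.25. The spare mass is at (327,232)/1.25. I'll enlarge these.

```bash
python3 - <<'E'
from h import *
t=cv2.imread('pics/top0.png'); s=cv2.imread('pics/scene0.png')
a=cv2.resize(t[155:245,235:395],(800,450),interpolation=cv2.INTER_CUBIC)
cv2.imwrite('pics/topcrop.png',np.clip(a*1.5,0,255).astype('uint8'))
b=cv2.resize(s[145:295,260:420],(640,600),interpolation=cv2.INTER_CUBIC)
cv2.imwrite('pics/scenecrop.png',np.clip(b*1.5,0,255).astype('uint8'))
c=load('top0')
print(at(c,263,217.6,.028),at(c,352,200,.128),at(c,262,185,.028))
E
```

```text
[0.47902632 0.2088163  0.028     ] [ 0.51680504 -0.04597168  0.128     ] [0.57536321 0.21104083 0.028     ]
```

View pics/topcrop.png

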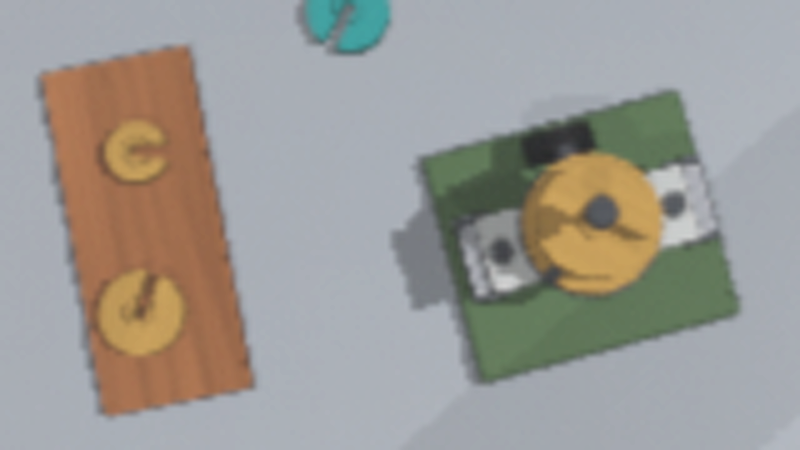

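View pics/scenecrop.png

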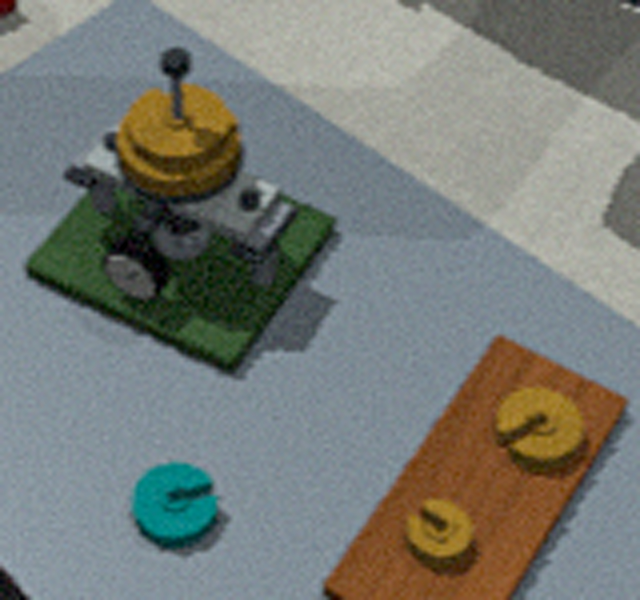

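The top crop (5x, offset 235,155) shows:
- large mass at (141,312), slot toward (153,275)
- knob at (601,210)
- base corners at (420,157), (678,92), (738,312), (482,382)
- lower slot mouth near (550,275), upper slot toward (640,237)

In the scene crop (4x, offset 260,145) the knob is at (175,62). The gauge is up in the image, so tester +x points roughly along world +x, and the free third is near the tester's yaw.

```bash
python3 - <<'E'
from h import *
c=load('top0');s=load('scene0')
T=lambda x,y,z:at(c,235+x/5-.4,155+y/5-.4,z)
S=lambda x,y,z:at(s,260+x/4-.4,145+y/4-.4,z)
m=T(141,312,.028);e=T(153,275,.028)
print('mass',m,'slot yaw',np.arctan2(*(e-m)[1::-1]),'scene',S(540,425,.028))
print('knob',T(601,210,.174),S(175,62,.174))
K=[T(*p,.016) for p in((420,157),(678,92),(738,312),(482,382))]
print('base ctr',np.mean(K,0)); dx=K[0]-K[3]+K[1]-K[2];dy=K[0]-K[1]+K[3]-K[2]
print('yaw',np.arctan2(dx[1],dx[0]),np.arctan2(dy[1],dy[0])-np.pi/2,np.linalg.norm(dx)/2,np.linalg.norm(dy)/2)
print('disc',T(594,224,.128)); k=T(601,210,.174)
for p in((550,275),): d=T(*p,.114)-k; print('low',np.arctan2(d[1],d[0]))
d=T(640,237,.128)-k; print('up',np.arctan2(d[1],d[0]))
q=R.from_quat(robot.get_obs()['tool_rot']).as_matrix();print(q)
E
```

```text
mass [0.48079821 0.20939013 0.028     ] slot yaw -0.3227604316069259 scene [0.48159548 0.21230969 0.028     ]
knob [ 0.52141912 -0.04991828  0.174     ] [ 0.51969622 -0.04934976  0.174     ]
base ctr [ 0.52154178 -0.04964131  0.016     ]
yaw 0.24056435564082881 0.23625339313963 0.13727454985890952 0.15799724665614728
disc [ 0.51833102 -0.04974374  0.128     ]
low 2.4592241635138024
up -1.983281257347911
[[ 9.55101071e-01  2.96280095e-01 -2.20921708e-04]
 [ 2.96280051e-01 -9.55099709e-01  1.63609675e-03]
 [ 2.73740640e-04 -1.62809245e-03 -9.99998637e-01]]
```

Units first: shifts go in shares of 0.2 m and turns go in shares of 90 degrees. So -0.025 m / 0.2 = -0.125, -0.003 m / 0.2 = -0.015, 0.105 rad / 1.5708 = 0.0668.

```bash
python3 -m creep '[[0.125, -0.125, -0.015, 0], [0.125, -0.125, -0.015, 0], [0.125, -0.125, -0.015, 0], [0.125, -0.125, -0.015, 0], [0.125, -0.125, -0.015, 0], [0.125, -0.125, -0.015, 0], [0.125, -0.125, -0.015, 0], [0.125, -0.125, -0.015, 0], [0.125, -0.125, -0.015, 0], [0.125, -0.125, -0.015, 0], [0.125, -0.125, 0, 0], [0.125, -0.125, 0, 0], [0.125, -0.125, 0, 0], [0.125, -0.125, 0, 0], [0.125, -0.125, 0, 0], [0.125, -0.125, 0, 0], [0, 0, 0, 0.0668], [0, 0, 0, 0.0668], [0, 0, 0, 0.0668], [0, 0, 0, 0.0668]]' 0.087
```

```text
refused: ROWS must be a list holding one list of rows, three levels of brackets. Nothing was moved.
```

The call was refused and nothing moved: it wants a list holding one list of rows, three levels of brackets. Same move again in that form.

```bash
python3 -m creep '[[[0.125, -0.125, -0.015, 0], [0.125, -0.125, -0.015, 0], [0.125, -0.125, -0.015, 0], [0.125, -0.125, -0.015, 0], [0.125, -0.125, -0.015, 0], [0.125, -0.125, -0.015, 0], [0.125, -0.125, -0.015, 0], [0.125, -0.125, -0.015, 0], [0.125, -0.125, -0.015, 0], [0.125, -0.125, -0.015, 0], [0.125, -0.125, 0, 0], [0.125, -0.125, 0, 0], [0.125, -0.125, 0, 0], [0.125, -0.125, 0, 0], [0.125, -0.125, 0, 0], [0.125, -0.125, 0, 0], [0, 0, 0, 0.0668], [0, 0, 0, 0.0668], [0, 0, 0, 0.0668], [0, 0, 0, 0.0668]]]' 0.087
cat >> h.py <<'E'
def go(x,y,z,yaw=None):
    "tool-axis shift to a world TCP and turn to tool-x yaw"
    o=robot.get_obs();M=R.from_quat(o['tool_rot']).as_matrix();d=M.T@(np.array([x,y,z])-o['position'])
    y0=np.arctan2(M[1,0],M[0,0]);print('pos',np.round(o['position'],4),'yaw',round(y0,4),'F',np.round(o['ft_force'],2),'shift',np.round(d,4),'turn',None if yaw is None else round(y0-yaw,4))
E
python3 -c "
from h import *
go(.481,.210,.16,-.32)"
```

```text
time: 1.82
position: [0.4487, -0.0957, 0.2524]
tool_rot: [0.998, -0.062, -0.0, -0.0]
ft_force: [0.0, -0.5, -0.1]
grip_width: 0.087
grip_force: 0.0
pos [ 0.4487 -0.0957  0.2524] yaw -0.1231 F [ 0.04 -0.46 -0.12] shift [-0.0054 -0.3073  0.0924] turn 0.1969
```

Scaled: -0.031 m / 0.2 = -0.155, -0.03 m / 0.2 = -0.15, 0.1 rad / 1.5708 = 0.0637.

```bash
python3 -m creep '[[[0, -0.15, 0, 0], [-0.005, -0.155, 0, 0], [-0.005, -0.155, 0, 0], [-0.005, -0.155, 0, 0], [-0.005, -0.155, 0, 0], [-0.005, -0.155, 0.05, 0], [0, -0.155, 0.1, 0], [0, -0.155, 0.1, 0], [0, -0.155, 0.1, 0], [0, -0.15, 0.1, 0], [0, 0, 0.012, 0.0637], [0, 0, 0, 0.0618], [0, 0, 0, 0], [0, 0, 0, 0]]]'
python3 - <<'E'
from h import *
c=snap('wrist','w1'); go(.481,.210,.16,-.32)
print([np.round(proj(c,(.481,.210,z),True),1) for z in(.014,.028,.031)])
i=cv2.imread('pics/w1.png');u,v=[int(t) for t in proj(c,(.481,.210,.028),True)]
x0=max(0,min(u-100,440));y0=max(0,min(v-75,250));print(x0,y0)
cv2.imwrite('pics/w1c.png',np.clip(1.4*cv2.resize(i[y0:y0+150,x0:x0+200],(800,600),interpolation=cv2.INTER_CUBIC),0,255).astype('uint8'))
E
```

```text
time: 2.98
position: [0.4803, 0.2102, 0.1599]
tool_rot: [0.988, -0.156, -0.0, 0.0]
ft_force: [0.0, 0.1, 0.4]
grip_width: 0.0869
grip_force: 0.0
pos [0.4805 0.2099 0.1602] yaw -0.3141 F [ 0.2  -0.21 -0.33] shift [ 0.0005 -0.0002  0.0002] turn 0.0059
[array([320.6, 185.3]), array([320.7, 189. ]), array([320.7, 189.8])]
220 113
```

View pics/w1c.png

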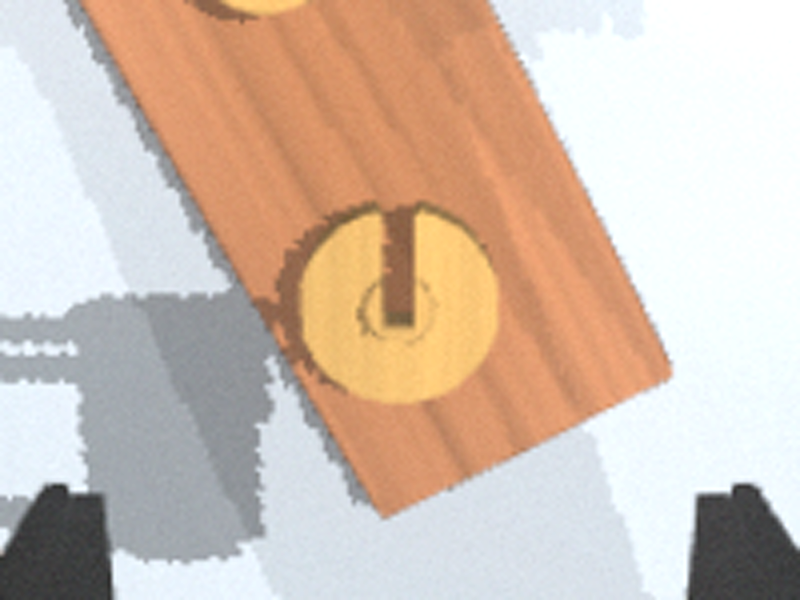

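The mass is at crop (398,306), centred between the fingers (inner edges at 110 and 692, so the middle is at 401). Its slot points straight along tool +x. I'll descend and grip.

Scaled: 0.03 m / 0.2 = 0.15, 0.003 m / 0.2 = 0.015, 0.006 rad / 1.5708 = 0.0038.

```bash
python3 -m creep '[[[0, 0, 0.1, 0.0038], [0, 0, 0.15, 0], [0, 0, 0.15, 0], [0, 0, 0.15, 0], [0, 0, 0.1, 0], [0, 0, 0.05, 0], [0, 0, 0.015, 0], [0, 0, 0, 0], [0, 0, 0, 0]]]'
python3 -m creep '[[[0, 0, 0, 0], [0, 0, 0, 0], [0, 0, 0, 0], [0, 0, 0, 0], [0, 0, 0, 0], [0, 0, 0, 0], [0, 0, 0, 0], [0, 0, 0, 0], [0, 0, 0, 0], [0, 0, 0, 0], [0, 0, 0, 0], [0, 0, 0, 0]]]' 0.03 30
python3 -c "
from h import *
go(.481,.210,.17,-.32)"
```

```text
time: 3.78
position: [0.4814, 0.2101, 0.0182]
tool_rot: [0.987, -0.16, 0.001, -0.0]
ft_force: [0.1, 0.5, 0.2]
grip_width: 0.0871
grip_force: 0.0
time: 4.78
position: [0.4804, 0.2101, 0.0172]
tool_rot: [0.987, -0.16, 0.0, -0.0]
ft_force: [-0.8, 0.3, 2.2]
grip_width: 0.0483
grip_force: 30.0
pos [0.4804 0.2101 0.0172] yaw -0.3223 F [-0.81  0.3   2.18] shift [ 6.000e-04 -1.000e-04 -1.528e-01] turn -0.0023
```

Scaled: -0.03 m / 0.2 = -0.15, 0.025 m / 0.2 = 0.125.

```bash
python3 -m creep '[[[0, 0, -0.05, 0], [0, 0, -0.15, 0], [0, 0, -0.15, 0], [0, 0, -0.15, 0], [0, 0, -0.15, 0], [0, 0, -0.15, 0], [0, 0, -0.1, 0], [0.035, 0.1, 0, 0], [0.035, 0.12, 0, 0], [0.035, 0.125, 0, 0], [0.035, 0.125, 0, 0], [0.035, 0.125, 0, 0], [0.035, 0.125, 0, 0], [0.035, 0.125, 0, 0], [0.035, 0.125, 0, 0], [0.035, 0.125, 0, 0], [0.035, 0.12, 0, 0], [0.02, 0.1, 0, 0]]]'
python3 -m creep '[[[0, 0, 0, -0.07], [0, 0, 0, -0.0719], [0, 0, 0, -0.0719], [0, 0, 0, -0.0719], [0, 0, 0, -0.0719], [0, 0, 0, 0], [0, 0, 0, 0], [0, 0, 0, 0]]]'
python3 - <<'E'
from h import *
c=snap('wrist','w2'); go(.467,-.063,.143,.24)
i=cv2.imread('pics/w2.png')
cv2.imwrite('pics/w2c.png',np.clip(1.4*cv2.resize(i[75:225,220:420],(800,600),interpolation=cv2.INTER_CUBIC),0,255).astype('uint8'))
E
```

```text
time: 6.28
position: [0.467, -0.0645, 0.1974]
tool_rot: [0.987, -0.161, 0.0, 0.0]
ft_force: [0.8, 0.9, -1.9]
grip_width: 0.0479
grip_force: 30.0
time: 6.95
position: [0.467, -0.0627, 0.1972]
tool_rot: [0.993, 0.118, -0.0, -0.0]
ft_force: [0.1, -0.1, -1.7]
grip_width: 0.0481
grip_force: 30.0
pos [ 0.4671 -0.0627  0.1972] yaw 0.238 F [-0.21  0.23 -1.07] shift [-0.0001  0.0003  0.0542] turn -0.002
```

View pics/w2c.png

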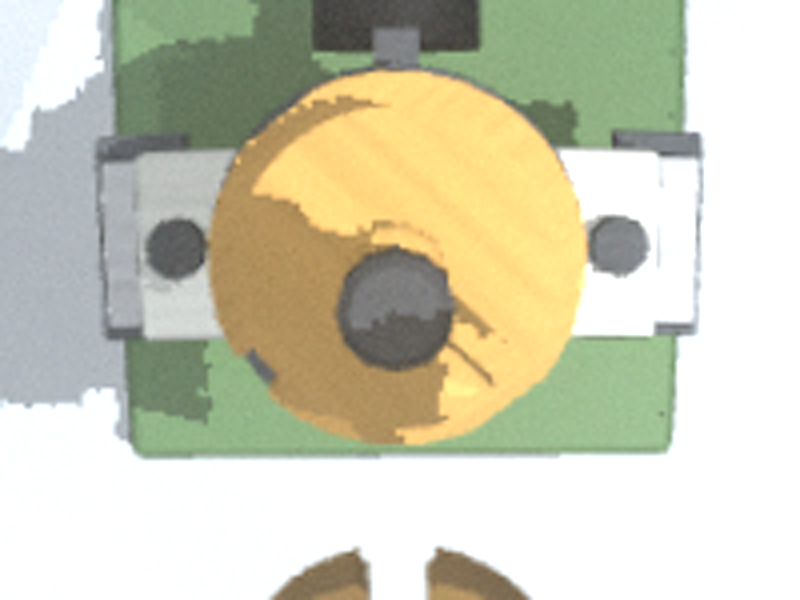

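The held mass shows at the bottom with its slot centred at crop x = 398. The knob is at (396,309), the lower slot mouth at (260,367), and the upper slot's edges pass through about (490,333) and (490,383). I'll work out the axis and slot angles from these.

```bash
python3 - <<'E'
from h import *
c=load('w2');P=lambda x,y,z:at(c,220+x/4-.4,75+y/4-.4,z,True)
yaw=.238
k=P(396,309,.176);print('knob',k, 'discs',P(397,256,.114))
for n,p,z in(('low',(260,367),.107),('low',(260,367),.112),('upedge1',(490,333),.128),('upedge2',(490,383),.128),('mid',(482,352),.128)):
    d=P(*p,z)-k;print(n,np.hypot(d[0],d[1]),np.arctan2(d[1],d[0])-yaw)
print('mass mouth corners',P(365,552,.201),P(432,552,.201))
o=robot.get_obs()
X=np.array([np.cos(yaw),np.sin(yaw),0]);Y=np.array([np.sin(yaw),-np.cos(yaw),0])
print('stem in tool axes',X@(k-o['position']),Y@(k-o['position']))
m=(P(365,552,.208)+P(432,552,.208))/2-o['position'];print('mouth in tool',X@m,Y@m)
E
```

```text
knob [ 0.52075447 -0.0479905   0.176     ] discs [ 0.5216627  -0.04779207  0.114     ]
low 0.03652816907315216 2.2471510062493256
low 0.0354400538933828 2.2348141104762678
upedge1 0.021342820353733978 -2.1722177881098257
upedge2 0.028089884866446306 -2.4572858763128997
mid 0.02254646900736703 -2.3440388843142066
mass mouth corners [ 0.49139447 -0.05082504  0.201     ] [ 0.49353114 -0.05964987  0.201     ]
stem in tool axes 0.05563288757358758 -0.0016676877924758202
mouth in tool 0.028999707830846256 -0.001287164142417921
```

Scaled: 0.02 m / 0.2 = 0.1, -0.0025 m / 0.2 = -0.0125, 0.038 rad / 1.5708 = 0.0242.

```bash
python3 -m creep '[[[0, 0, 0, 0.0242], [0, -0.0125, 0, 0], [0, 0, 0.1, 0], [0, 0, 0.1, 0], [0, 0, 0.07, 0], [0.025, 0, 0, 0], [0.025, 0, 0, 0], [0.025, 0, 0, 0], [0, 0, 0, 0], [0, 0, 0, 0], [0, 0, 0, 0], [0, 0, 0, 0]]]'
python3 - <<'E'
from h import *
c=snap('wrist','w3'); go(.5,-.05,.143,.20); print([np.round(robot.get_obs()['ft_force'],2)])
i=cv2.imread('pics/w3.png')
cv2.imwrite('pics/w3c.png',np.clip(1.4*cv2.resize(i[140:290,220:420],(800,600),interpolation=cv2.INTER_CUBIC),0,255).astype('uint8'))
E
```

```text
time: 8.0
position: [0.4815, -0.0573, 0.1436]
tool_rot: [0.995, 0.101, 0.0, 0.0]
ft_force: [0.1, -0.3, -1.5]
grip_width: 0.0486
grip_force: 30.0
pos [ 0.4814 -0.0574  0.1435] yaw 0.2018 F [-0.45 -0.64 -2.5 ] shift [ 0.0197 -0.0035  0.0005] turn 0.0018
[array([-0.45, -0.64, -2.5 ])]
```

View pics/w3c.png

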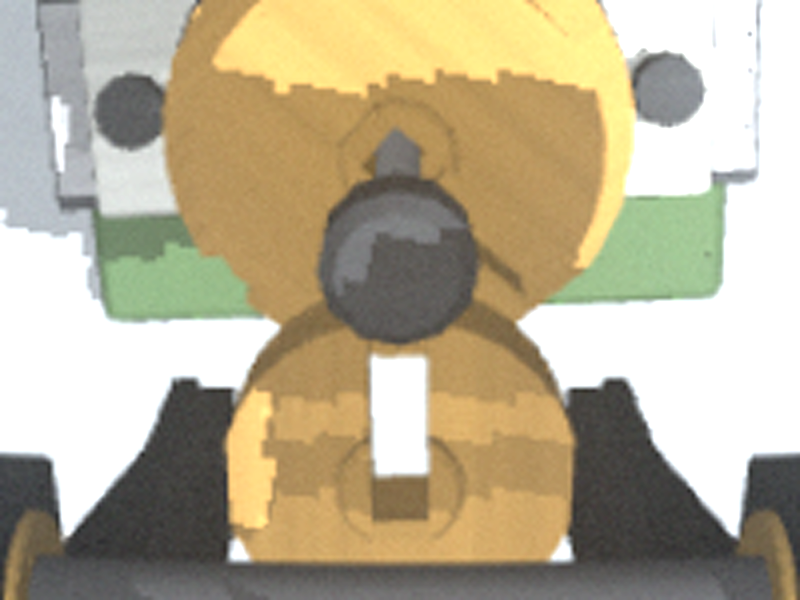

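The slot is centred at crop x = 400 and the stem and knob at about 398–399, so they are aligned. I'll slide forward, then feel for the slot's end.

Scaled: 0.005 m / 0.2 = 0.025, 0.003 m / 0.2 = 0.015.

```bash
python3 -m creep '[[[0.025, 0, 0, 0], [0.025, 0, 0, 0], [0.015, 0, 0, 0], [0, 0, 0, 0]]]'; python3 -m creep '[[[0.015, 0, 0, 0], [0.015, 0, 0, 0], [0.015, 0, 0, 0], [0, 0, 0, 0], [0, 0, 0, 0]]]';python3 -m creep '[[[0.015, 0, 0, 0], [0.015, 0, 0, 0], [0.015, 0, 0, 0], [0, 0, 0, 0], [0, 0, 0, 0]]]';python3 -m creep '[[[0.015, 0, 0, 0], [0.015, 0, 0, 0], [0, 0, 0, 0], [0, 0, 0, 0]]]'; python3 -m creep '[[[0.005, 0, 0, 0], [0, 0, 0, 0], [0, 0, 0, 0]]]'
```

```text
time: 8.38
position: [0.4955, -0.0549, 0.1433]
tool_rot: [0.995, 0.101, 0.001, 0.0]
ft_force: [0.1, -0.6, -0.9]
grip_width: 0.0484
grip_force: 30.0
time: 8.8
position: [0.5032, -0.053, 0.1431]
tool_rot: [0.995, 0.101, -0.0, 0.0]
ft_force: [0.1, 0.1, -0.9]
grip_width: 0.0487
grip_force: 30.0
time: 9.22
position: [0.5121, -0.0512, 0.1431]
tool_rot: [0.995, 0.101, 0.0, 0.0]
ft_force: [0.3, -0.2, -2.3]
grip_width: 0.0482
grip_force: 30.0
time: 9.55
position: [0.518, -0.05, 0.1432]
tool_rot: [0.995, 0.101, 0.0, 0.0]
ft_force: [0.2, 0.2, -1.5]
grip_width: 0.0483
grip_force: 30.0
time: 9.8
position: [0.5187, -0.0498, 0.1432]
tool_rot: [0.995, 0.101, -0.0, -0.0]
ft_force: [0.6, 0.6, -2.1]
grip_width: 0.0481
grip_force: 30.0
```

Scaled: 0.0006 m / 0.2 = 0.003.

```bash
for i in 1; do python3 -m creep '[[[0.003, 0, 0, 0], [0, 0, 0, 0], [0, 0, 0, 0]]]'|sed -n 2,4p; python3 -m creep '[[[0.003, 0, 0, 0], [0, 0, 0, 0], [0, 0, 0, 0]]]'|sed -n 2,4p;python3 -m creep '[[[0.0025, 0, 0, 0], [0, 0, 0, 0], [0, 0, 0, 0]]]'|sed -n 2,4p; done
python3 - <<'E'
from h import *
c=snap('wrist','w4')
i=cv2.imread('pics/w4.png')
cv2.imwrite('pics/w4c.png',np.clip(1.4*cv2.resize(i[190:290,250:390],(800,571),interpolation=cv2.INTER_CUBIC),0,255).astype('uint8'))
E
```

```text
position: [0.5193, -0.0497, 0.1432]
tool_rot: [0.995, 0.101, -0.0, 0.0]
ft_force: [-0.2, 0.6, -1.3]
position: [0.52, -0.0495, 0.1432]
tool_rot: [0.995, 0.101, 0.0, 0.0]
ft_force: [-0.3, -0.3, -2.4]
position: [0.5204, -0.0494, 0.1431]
tool_rot: [0.995, 0.101, 0.0, 0.0]
ft_force: [0.4, 0.1, -1.0]
```

View pics/w4c.png

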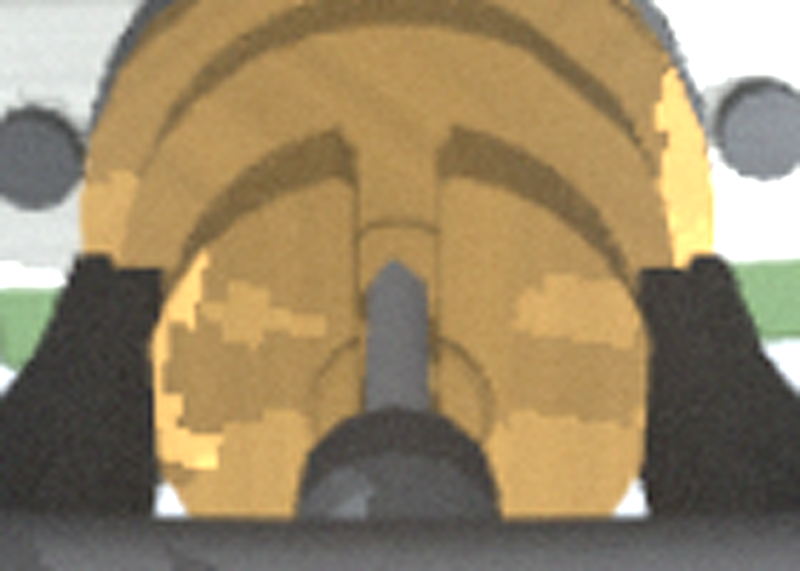

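The stem (366–428) stands centred in the slot (358–438). Now I'll feel for the slot's end.

Scaled: 0.0004 m / 0.2 = 0.002.

```bash
python3 -m creep '[[[0.002, 0, 0, 0], [0, 0, 0, 0], [0, 0, 0, 0]]]'|sed -n 2,4p; python3 -m creep '[[[0.002, 0, 0, 0], [0, 0, 0, 0], [0, 0, 0, 0]]]'|sed -n 2,4p;python3 -m creep '[[[0.002, 0, 0, 0], [0, 0, 0, 0], [0, 0, 0, 0]]]'|sed -n 2,4p
```

```text
position: [0.5208, -0.0494, 0.1432]
tool_rot: [0.995, 0.101, 0.0, 0.0]
ft_force: [-0.2, 0.1, -1.9]
position: [0.5212, -0.0493, 0.1432]
tool_rot: [0.995, 0.101, 0.0, -0.0]
ft_force: [0.4, -0.1, -0.9]
position: [0.5215, -0.0492, 0.1431]
tool_rot: [0.995, 0.101, -0.0, -0.0]
ft_force: [0.5, -0.2, -1.2]
```

Scaled: 0.0004 m / 0.2 = 0.002.

```bash
python3 -m creep '[[[0.002, 0, 0, 0], [0, 0, 0, 0], [0, 0, 0, 0]]]'|sed -n 2,4p; python3 -m creep '[[[0.002, 0, 0, 0], [0, 0, 0, 0], [0, 0, 0, 0]]]'|sed -n 2,4p;python3 -m creep '[[[0.002, 0, 0, 0], [0, 0, 0, 0], [0, 0, 0, 0]]]'|sed -n 2,4p
```

```text
position: [0.5216, -0.0491, 0.143]
tool_rot: [0.995, 0.101, -0.0, -0.0]
ft_force: [-1.3, -0.7, -2.4]
position: [0.5217, -0.0491, 0.143]
tool_rot: [0.995, 0.101, -0.001, -0.0]
ft_force: [-2.3, -1.7, -1.7]
position: [0.5218, -0.049, 0.1429]
tool_rot: [0.995, 0.101, -0.001, -0.0]
ft_force: [-4.8, -2.8, -1.9]
```

Contact begins at x ≈ 0.5216. I'll back off to the centre (0.75 mm) and feel each side.

Scaled: -0.0019 m / 0.2 = -0.0095.

```bash
python3 -m creep '[[[-0.0095, 0, 0, 0], [0, 0, 0, 0], [0, 0, 0, 0]]]'|sed -n 2,4p; python3 -m creep '[[[0, 0.002, 0, 0], [0, 0, 0, 0], [0, 0, 0, 0]]]'|sed -n 2,4p;python3 -m creep '[[[0, 0.002, 0, 0], [0, 0, 0, 0], [0, 0, 0, 0]]]'|sed -n 2,4p;python3 -m creep '[[[0, 0.0015, 0, 0], [0, 0, 0, 0], [0, 0, 0, 0]]]'|sed -n 2,4p
```

```text
position: [0.5216, -0.0492, 0.1434]
tool_rot: [0.995, 0.101, 0.001, -0.0]
ft_force: [-1.6, -0.1, -2.0]
position: [0.5216, -0.0497, 0.1433]
tool_rot: [0.995, 0.101, 0.001, 0.0]
ft_force: [0.2, 0.5, -1.3]
position: [0.5216, -0.0498, 0.1433]
tool_rot: [0.995, 0.101, 0.001, -0.0]
ft_force: [1.5, 2.4, -2.0]
position: [0.5215, -0.05, 0.1432]
tool_rot: [0.995, 0.101, 0.0, -0.0]
ft_force: [0.6, 4.2, -1.0]
```

Scaled: -0.0007 m / 0.2 = -0.0035.

```bash
python3 -m creep '[[[0, -0.0035, 0, 0], [0, 0, 0, 0], [0, 0, 0, 0]]]'|sed -n 2,4p; python3 -m creep '[[[0, -0.002, 0, 0], [0, 0, 0, 0], [0, 0, 0, 0]]]'|sed -n 2,4p; python3 -m creep '[[[-0.0025, 0, 0, 0], [0, 0, 0, 0], [0, 0, 0, 0]]]'|sed -n 2,4p; python3 -c "
from h import *
o=robot.get_obs();print(o['position'],o['ft_force'])"
```

```text
position: [0.5208, -0.0499, 0.1431]
tool_rot: [0.995, 0.101, -0.0, 0.0]
ft_force: [0.7, 1.2, -1.2]
position: [0.5208, -0.0498, 0.1432]
tool_rot: [0.995, 0.101, -0.0, 0.0]
ft_force: [-0.2, 0.1, -0.9]
position: [0.5203, -0.0496, 0.1432]
tool_rot: [0.995, 0.101, -0.0, 0.0]
ft_force: [0.5, 0.6, -2.6]
[ 0.52031331 -0.04957342  0.14315571] [ 0.49178725  0.61216023 -2.62664372]
```

Scaled: -0.0006 m / 0.2 = -0.003.

```bash
python3 -m creep '[[[0, -0.003, 0, 0], [0, 0, 0, 0], [0, 0, 0, 0]]]'|sed -n 2,4p; python3 -m creep '[[[0, -0.002, 0, 0], [0, 0, 0, 0], [0, 0, 0, 0]]]'|sed -n 2,4p; python3 -m creep '[[[0, -0.0015, 0, 0], [0, 0, 0, 0], [0, 0, 0, 0]]]'|sed -n 2,4p; python3 -m creep '[[[0, -0.0015, 0, 0], [0, 0, 0, 0], [0, 0, 0, 0]]]'|sed -n 2,4p
```

```text
position: [0.5202, -0.0488, 0.1431]
tool_rot: [0.995, 0.101, -0.0, 0.0]
ft_force: [-0.7, -0.0, -2.3]
position: [0.5202, -0.0484, 0.1432]
tool_rot: [0.995, 0.101, 0.0, 0.0]
ft_force: [0.7, -0.1, -1.9]
position: [0.5202, -0.0484, 0.1432]
tool_rot: [0.995, 0.101, 0.0, 0.0]
ft_force: [-0.3, -1.5, -2.9]
position: [0.5202, -0.0483, 0.1432]
tool_rot: [0.995, 0.101, 0.0, 0.0]
ft_force: [0.4, -2.5, -1.6]
```

Scaled: 0.0012 m / 0.2 = 0.006, 0.0005 m / 0.2 = 0.0025.

```bash
python3 -m creep '[[[0.0025, 0.006, 0, 0], [0, 0, 0, 0], [0, 0, 0, 0], [0, 0, 0, 0]]]'|sed -n 2,4p; python3 -c "
from h import *
go(.52083,-.04912,.1343,.2)"
```

```text
position: [0.5207, -0.0486, 0.1431]
tool_rot: [0.995, 0.101, -0.0, -0.0]
ft_force: [-0.5, -0.1, -2.2]
pos [ 0.5207 -0.0486  0.1431] yaw 0.2017 F [-0.48 -0.13 -2.18] shift [0.0001 0.0005 0.0088] turn 0.0017
```

Scaled: 0.003 m / 0.2 = 0.015, 0.0005 m / 0.2 = 0.0025, 0.0017 rad / 1.5708 = 0.0011.

```bash
python3 -m creep '[[[0, 0.0025, 0, 0.0011], [0, 0, 0.015, 0], [0, 0, 0.015, 0], [0, 0, 0.01, 0], [0, 0, 0, 0], [0, 0, 0, 0]]]'|sed -n 2,4p; python3 -c "
from h import *
go(.52083,-.04912,.1343,.2)"
```

```text
position: [0.5207, -0.0493, 0.1348]
tool_rot: [0.995, 0.1, -0.0, -0.0]
ft_force: [-0.5, 0.8, -1.5]
pos [ 0.5207 -0.0493  0.1348] yaw 0.2001 F [-0.48  0.8  -1.5 ] shift [ 0.0002 -0.0002  0.0005] turn 0.0001
```

Scaled: 0.001 m / 0.2 = 0.005, -0.0002 m / 0.2 = -0.001.

```bash
for k in 1; do python3 -m creep '[[[0.001, -0.001, 0.005, 0], [0, 0, 0.005, 0], [0, 0, 0, 0], [0, 0, 0, 0]]]'|sed -n 2,4p; python3 -m creep '[[[0, 0, 0.005, 0], [0, 0, 0.005, 0], [0, 0, 0, 0], [0, 0, 0, 0]]]'|sed -n 2,4p;  python3 -m creep '[[[0, 0, 0.005, 0], [0, 0, 0.005, 0], [0, 0, 0, 0], [0, 0, 0, 0]]]'|sed -n 2,4p;done
```

```text
position: [0.5211, -0.0492, 0.1331]
tool_rot: [0.995, 0.1, -0.0, 0.0]
ft_force: [-0.5, 0.8, -1.2]
position: [0.521, -0.0492, 0.1311]
tool_rot: [0.995, 0.1, -0.0, -0.0]
ft_force: [0.2, -0.1, -1.4]
position: [0.5211, -0.0492, 0.1291]
tool_rot: [0.995, 0.1, 0.0, 0.0]
ft_force: [0.1, 0.6, -1.9]
```

Scaled: 0.001 m / 0.2 = 0.005, 0.0005 m / 0.2 = 0.0025.

```bash
python3 -m creep '[[[0, 0, 0.005, 0], [0, 0, 0.0025, 0], [0, 0, 0, 0], [0, 0, 0, 0]]]'|sed -n 2,4p; python3 -m creep '[[[0, 0, 0.004, 0], [0, 0, 0, 0], [0, 0, 0, 0], [0, 0, 0, 0]]]'|sed -n 2,4p; python3 - <<'E'
from h import *
c=snap('scene','s5');w=snap('wrist','w5')
i=cv2.imread('pics/s5.png');j=cv2.imread('pics/w5.png')
a=cv2.resize(i[150:230,270:340],(350,400),interpolation=cv2.INTER_CUBIC)
b=cv2.resize(j[190:290,275:365],(360,400),interpolation=cv2.INTER_CUBIC)
cv2.imwrite('pics/c5.png',np.clip(1.5*np.hstack([a,b]),0,255).astype('uint8'))
E
```

```text
position: [0.5211, -0.0492, 0.1277]
tool_rot: [0.995, 0.1, 0.0, 0.0]
ft_force: [-0.1, -0.7, -0.9]
position: [0.5211, -0.0492, 0.1269]
tool_rot: [0.995, 0.1, 0.0, 0.0]
ft_force: [0.2, -0.6, -1.0]
```

View pics/c5.png

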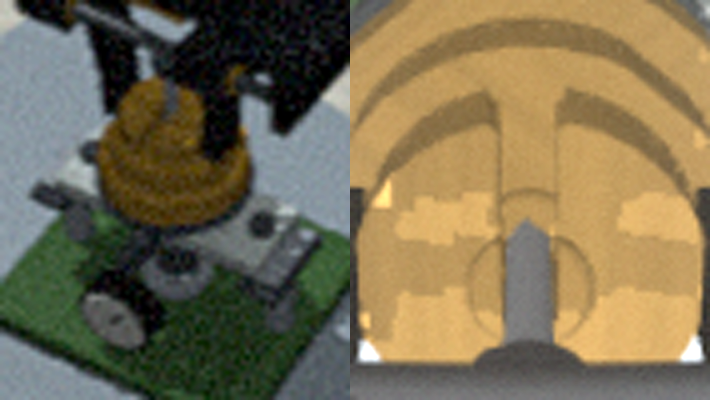

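The mass stands centred on the stem with the slot clear. I'll take a few averaged force readings while lowering a little more.

Scaled: 0.0008 m / 0.2 = 0.004.

```bash
cat > f.py <<'E'
from h import *
f=[]
for _ in range(10): robot.camera('top'); f.append(robot.get_obs()['ft_force'])
print(np.round(np.mean(f,0),2),np.round(robot.get_obs()['position'],4))
E
python3 f.py; python3 -m creep '[[[0, 0, 0.004, 0], [0, 0, 0, 0]]]'>/dev/null; python3 f.py
```

```text
[ 0.18  0.2  -0.22] [ 0.5211 -0.0492  0.1269]
[0.22 0.14 0.06] [ 0.5211 -0.0492  0.1261]
```

The weight is carried and the force crosses zero at z ≈ 0.1263, which matches a fully nested mass. I'll release.

Scaled: -0.03 m / 0.2 = -0.15, -0.02 m / 0.2 = -0.1.

```bash
python3 -m creep '[[[0, 0, 0, 0], [0, 0, 0, 0], [0, 0, 0, 0], [0, 0, 0, 0], [0, 0, 0, 0], [0, 0, 0, 0]]]' 0.075; python3 -m creep '[[[0, 0, -0.025, 0], [0, 0, -0.05, 0], [0, 0, -0.1, 0], [0, 0, -0.15, 0], [0, 0, -0.15, 0], [-0.075, 0, -0.1, 0], [-0.15, 0, 0, 0], [-0.15, 0, 0, 0], [0, 0, 0, 0], [0, 0, 0, 0], [0, 0, 0, 0], [0, 0, 0, 0]]]'
python3 - <<'E'
from h import *
c=snap('scene','s6');w=snap('wrist','w6')
i=cv2.imread('pics/s6.png');j=cv2.imread('pics/w6.png')
a=cv2.resize(i[150:230,270:340],(350,400),interpolation=cv2.INTER_CUBIC)
u,v=[int(t) for t in proj(w,(.5211,-.0492,.137),True)];print(u,v)
b=cv2.resize(j[v-50:v+50,u-50:u+50],(400,400),interpolation=cv2.INTER_CUBIC)
cv2.imwrite('pics/c6.png',np.clip(1.5*np.hstack([a,b]),0,255).astype('uint8'))
E
```

```text
time: 19.12
position: [0.521, -0.0492, 0.126]
tool_rot: [0.995, 0.1, -0.0, -0.0]
ft_force: [-0.8, 0.0, -0.5]
grip_width: 0.0734
grip_force: 0.0
time: 20.12
position: [0.4489, -0.0644, 0.2416]
tool_rot: [0.995, 0.1, 0.001, 0.0]
ft_force: [-0.4, 0.5, -0.0]
grip_width: 0.0753
grip_force: 0.0
320 115
```

View pics/c6.png

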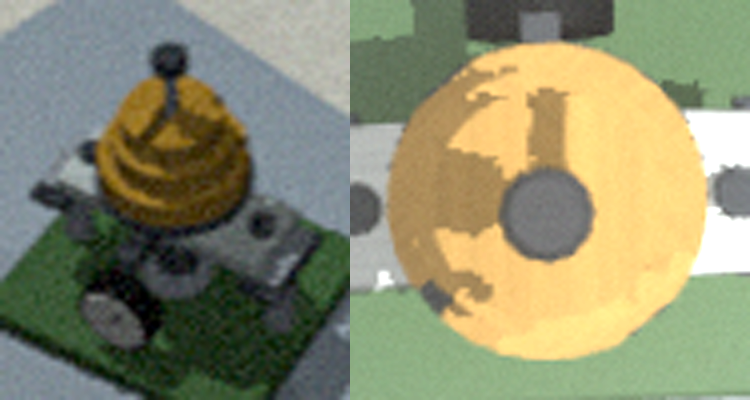

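The three discs lie flat and level on the pan. The new mass's slot points up the picture at (548,130), the lower slot is at (437,297), and the upper slot is not visible here. The gripper is clear, so I'm handing in.

```bash
python3 -c "
from rig import robot
print(robot.hand_in())"
```

```text
the job is handed in; nothing more can be done
None
```

The larger mass is seated on the stack, released, and handed in, with its slot pointing into the free third, about 130° from each of the other two slots as estimated from the images.

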